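# Set the coffee grinder to coarse and start it

## Task

Set the coffee grinder on the cooktop for a coarse grind: with a fingertip, flick the front ribs of its thumbwheel downwards, click by click, until the white rib rests at the red bar. Then start it by pressing the green button fully down and letting it come up again; do not press the button before the wheel is set. Leave the grinder standing in its place without lifting it or pushing it about, and do not disturb the mug, the jam jar or the teaspoon.

Things in the scene. Friction and masses are not known exactly. Their poses are not given: they have to be found in the camera images.
- grinder: Electric coffee grinder, aluminium and black, 146 mm wide, 172 high, 2.4 kg, loose on rubber feet. Origin on the cooktop, mid-width, 75 mm behind its front face, which faces the robot; own x runs front to back (-75 to +105 mm), y to its left, z up. Black control deck 93 mm up; round amber hopper and black lid behind it (axis at x = +52 mm, 98 mm across) up to 172 mm.
- wheel_axle (a point): Middle of the grind thumbwheel on its level axle, which lies along the grinder's y; 100 mm above the cooktop, 7 mm behind the front face; axes as the grinder. Grey wheel 18 mm wide, half out of front and top: 8 ribs 45 degrees apart with round tips (3 mm radius) out to 32 mm, one of them white; hub 21.5 mm radius. Black cheeks of 20 mm radius stand beside it, 10.5 to 19.5 mm off its middle.
- grind_wheel (a joint): Turn of the wheel, rad; grows as top ribs come forward and front ribs go down (coarser). Rests only in clicks of 0.785. White rib is at the smallest dot (back) at 0, next dots 0.785 and 1.571 (top, just ahead of the axle), red bar (front) 2.356, biggest dot (low in front) 3.142; stops just past 0 and 3.142. Turned back by pushing a top rib to the rear.
- red_bar (a point): Red bars on the rims of the cheeks, between the white dots of the scale: this point lies mid-wheel, 29 mm from the axle, 24 degrees above level: 26.5 mm ahead of the axle, 12 mm above it. In every click one rib (grey or white) has its rounded end centred here; the next rib up stands 10 mm ahead of the axle, 27 mm above it. Free space in front of, above and below this point.
- front_reach (a point): Where to press: a spot 37 mm ahead of the axle and 20 mm above it, just over the front rib. A fingertip coming straight down in front of the wheel, its near side 24 to 27 mm ahead of the axle, catches the front rib alone. It takes 3 to 6 N; pressed down 12 to 16 mm (over half a click) the wheel jumps to the next click as the finger draws off forwards; pressed less, it falls back.
- start_button_top (a point): Centre of the top face of the round green start button, 22 mm across, on the deck at x = -52 mm, y = -46 mm of the grinder, 107 mm above the cooktop when up. Pressed straight down.
- start_button (a joint): How far the start button is pressed, m: 0 up, 0.006 fully down (takes 4 N); springs back up.
- mug: White stoneware mug, 82 mm across, 94 mm high, loose, handle to its own -y (120 mm over all). Origin on its underside. Not part of the job.
- jam: Jam jar with a green lid, 62 mm across, 86 mm high, loose. Origin under its middle. Not part of the job.
- spoon: Steel teaspoon lying flat, 130 x 26 x 11 mm, along its own x. Origin under its middle. Not part of the job.

How it is judged (in metres and radians):
On the way, in this order (a step that is already met when the one before it is completed fails the run):
1. the wheel rests in the click where the white rib is at the red bar (value of joint grind_wheel between 2.226 and 2.486 rad and contact force between the fingers and grinder below 0.3 N), for 0.3 s.
2. the start button is fully down, the wheel still set (value of joint grind_wheel between 2.226 and 2.486 rad and value of joint start_button above 0.0045 m), for 0.05 s.
At the end, for the whole second after the job is handed in: The wheel rests in the click at the red bar (within 0.13 rad), the start button has been pressed at least 4.5 mm with the wheel so set and is up again (under 1.5 mm), and the grinder stands upright, at rest, within 40 mm of where it stood (value of joint grind_wheel between 2.226 and 2.486 rad and value of joint start_button below 0.0015 m and not (distance of grinder from where it was at the start of the episode above 0.04 m) and angle between grinder's own z axis and vertical below 0.05 rad and linear speed of grinder below 0.02 m/s); the robot touches nothing.
It fails at once if the start button is pressed (over 3 mm) while the wheel is not at the red bar (value of joint start_button above 0.003 m and not (value of joint grind_wheel between 2.226 and 2.486 rad)).
It fails at once if the grinder is lifted by more than 10 mm, tipped by more than 0.12 rad or shoved more than 50 mm (height (world z) of grinder above 0.01 m or angle between grinder's own z axis and vertical above 0.12 rad or distance of grinder from where it was at the start of the episode above 0.05 m).
It fails at once if the mug, jam jar or teaspoon is moved by more than 30 mm (distance of any of mug, jam, spoon from where it was at the start of the episode above 0.03 m).
It also fails if it takes over 51 s, if anything falls off the work surface, if the arm or the gripper's body presses on something with over 40 N, if the wrist force passes 120 N, or if a joint passes its speed limit or range.

## Robot

A 7-joint arm with a two-finger parallel gripper is mounted at the origin on a cart in front of the work surface, level with it; the furniture and walls round the work are solid. World frame = base frame: x ahead of the robot, y to its left, z up, the work surface at z = 0. Lengths are in mm, angles in degrees, forces in N, time in s.
With the tool pointing down it reaches from about 425 to 875 mm from the base axis. Payload 4.7 kg.
Tool frame: the origin (TCP) lies between the finger pads; the fingertips stand 11 mm ahead of it and the grasp point (between the pads) lies 8 mm behind it; z points along the fingers, y is the line along which they close (so a half turn about z gives the same grasp; the last joint's range is limited). The gripper opens to 85 mm and grips with 20 to 120 N. Pads are 22 mm wide; open, the fingers measure 114 mm over their backs; the gripper's body (76 mm by 85 mm) begins 54 mm behind the grasp point. The pads swing forward as they close: fully open they stand 13 mm farther back than shut.
Start: joints at [-66.515, 18.392, -4.016, 83.108, 1.295, 78.541, -3.26], TCP at [250.635, 599.758, 211.349] pointing down, gripper open.
Joint ranges: [-163.93, 163.93], [-17.29, 119.83], [-79.2, 71.16], [3.27, 140.29], [-89.18, 269.18], [5.43, 117.66], [-154.24, 154.24]. Speed limits (degrees/s): [147.25, 147.25, 180, 180, 180, 180, 180].

## Interface

Orientations are given as a 3x3 rotation matrix whose columns are the frame's x, y, z axes.
In Python, from bench import r gives the robot as it stands.
- The arm moves only by the tool apply_moves, never from a script. Its argument "steps" is text: rows parted by semicolons, each of 6 numbers parted by spaces: the shift along the tool's x, y, z in cm, then the turn, a rotation vector about the tool's x, y, z in degrees. In form: tx ty tz rx ry rz; .... A call has exactly 10 rows; each row is the pose to reach, as a shift and turn from the pose commanded when the call began, along the tool's axes at that moment; what a row does not reach only later rows make up. A row lasts 1/12 s, in which the tool goes at most 41.7 mm and 7.16 degrees, less where a joint would pass 70% of its speed; a pose out of reach is approached as far as the arm can. A call with a gripper value outside its range is refused whole. "fingers" is the gripper's target within -1 to 1 (shut at 1, half-way at 0, fully open at -1), set as the call begins (left out, the last holds). The fingers move at their own pace and stop on an object; the grip force is fixed at half the most. Time passes only in rows, so rows that repeat a pose let the fingers close, or fill a call up. It gives the time, the measured TCP pose, the force, the opening and the grip force at its end, in the units of the state.
- r.read_state(): the state, without advancing time (a new reading comes with each control period).
- r.snapshot(name): name is "side" or "top" or "wrist"; returns (picture, depth): 480x640x3 uint8, red, green, blue; 480x640 float32, mm along the optical axis (not along the pixel's ray), 0 where there is no reading.
- r.camera_params(name): a dict with "K" (3x3 intrinsics, pixels), "world_from_camera" (4x4, takes a point from camera to world coordinates). Camera axes: x right, y down, z forward; pixel columns grow to the right and rows downward; lengths in mm; the calibration is good to about 2 mm. A picture is of the moment at which its call begins: read the wrist's pose just before it. camera_params takes no time and is no camera call; for the wrist camera it gives the pose at the moment of the call.
- r.close_job(): hands the job in; it is judged then, once.
The state is a dict: "clock": time; "joint_pos": joint angles; "qvel": joint speeds; "effort": joint torques, N m; "eef_pos": TCP position; "ee_rot": TCP orientation; "ft_force": force on the tool from outside, world axes, zero at the start; "wrist_torque": the same for the moment, N m; "width": opening from 0.0 (shut) to 1.0 (fully open); "finger_force": force on a finger pad.
Only numpy, scipy, OpenCV 4.12 (cv2) and the standard library are available. Lean on these libraries where they do the work, as an engineer would, in place of code of your own. Each camera call takes 0.05 s, during which the arm holds its last target. There are 200 camera calls.

## Working session

There is one attempt and no reset: what is moved stays moved. The work goes in short steps, Python scripts to look and compute and a tool call to move; the robot and the scene stay as the last step left them, time stands still between calls to the robot, and variables do not carry over. Pictures are saved under pics/ and viewed, at most 10 in all, crops included, and the job is handed in when it is done.

Besides the shell and the picture viewer there is one more tool, called after "Call:" as name(argument=value, ...) on one line, values as JSON. apply_moves: Moves the arm, as the interface text tells. Its arguments: {"type":"object","properties":{"steps":{"type":"string"},"fingers":{"type":"number"}},"required":["steps"]}

```bash
ls; mkdir -p pics
python3 - <<'E'
from bench import r
import cv2,numpy as np
s=r.read_state();print(s['clock'],s['eef_pos'],s['ee_rot'],s['width'],s['ft_force'])
for n in('side','top'):
    p,d=r.snapshot(n);cv2.imwrite(f'pics/{n}0.png',p[:,:,::-1]);np.save(f'pics/{n}0.npy',d)
    c=r.camera_params(n);print(c['K'],np.round(c['world_from_camera'],3))
E
```

```text
pics
0.0 [250.38316055 599.21432861 210.23565335] [[-9.22711271e-01  3.85491141e-01 -7.00433691e-04]
 [ 3.85491776e-01  9.22709603e-01 -1.75481538e-03]
 [-3.01688880e-05 -1.88919935e-03 -9.99998215e-01]] 1.0007626804024778 [ 0.22675876 -0.33467227  0.29213564]
[[545.16577641   0.         314.74851791]
 [  0.         545.16577641 233.51696078]
 [  0.           0.           1.        ]] [[ 1.00000e+00 -1.00000e-03  1.50000e-02  5.58827e+02]
 [-1.40000e-02 -4.20000e-01  9.07000e-01 -8.38734e+02]
 [ 5.00000e-03 -9.08000e-01 -4.20000e-01  4.88795e+02]
 [ 0.00000e+00  0.00000e+00  0.00000e+00  1.00000e+00]]
[[560.28360889   0.         314.5097072 ]
 [  0.         560.28360889 229.94033043]
 [  0.           0.           1.        ]] [[ 2.500000e-02 -9.920000e-01  1.260000e-01  4.347270e+02]
 [-1.000000e+00 -2.300000e-02  1.700000e-02 -2.630500e+01]
 [-1.400000e-02 -1.260000e-01 -9.920000e-01  1.209048e+03]
 [ 0.000000e+00  0.000000e+00  0.000000e+00  1.000000e+00]]
```

View pics/side0.png

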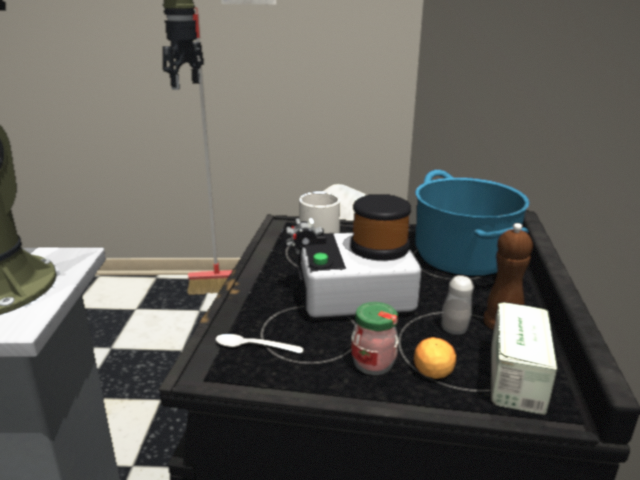

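View pics/top0.png

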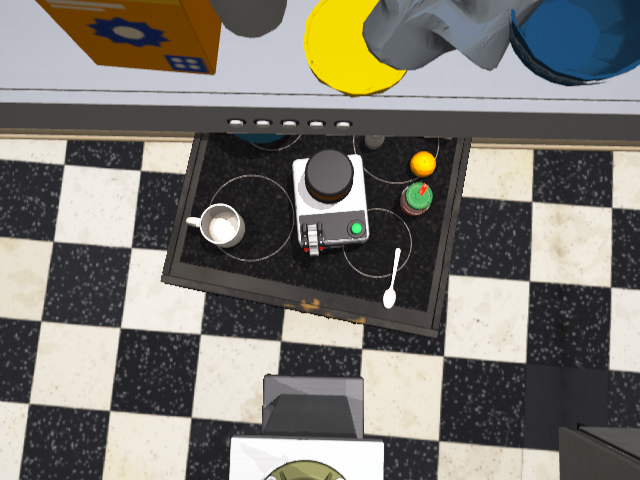

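The side view shows the grinder at about (360,275), with the button at (320,258) and the wheel at (303,233). In the top view the button is at (357,228), the wheel at (313,237), the lid at (329,175), the mug at (222,226) and the spoon at (393,278).

```bash
cat > h.py <<'E'
from bench import r
import cv2,numpy as np
def ray(c,u,v,z):
    K,T=c['K'],c['world_from_camera']
    d=T[:3,:3]@np.linalg.inv(K)@[u,v,1];o=T[:3,3]
    return o+d*(z-o[2])/d[2]
def proj(c,P):
    T=np.linalg.inv(c['world_from_camera']);q=T[:3,:3]@P+T[:3,3];q=c['K']@q;return q[:2]/q[2]
def cent(m):
    n,l,s,ce=cv2.connectedComponentsWithStats(m.astype(np.uint8));i=1+np.argmax(s[1:,4]);return ce[i],s[i]
E
python3 - <<'E'
from h import *
for n,roi in(('top',(340,215,375,242)),('side',(305,245,335,270))):
    p=cv2.imread(f'pics/{n}0.png');c=r.camera_params(n);h=cv2.cvtColor(p,cv2.COLOR_BGR2HSV)
    m=np.zeros((480,640),bool);x0,y0,x1,y1=roi
    m[y0:y1,x0:x1]=True
    g=(h[...,0]>40)&(h[...,0]<85)&(h[...,1]>120)&(h[...,2]>60)&m
    ce,s=cent(g);print(n,'button',ce,s,ray(c,*ce,107))
p=cv2.imread('pics/top0.png');c=r.camera_params('top');h=cv2.cvtColor(p,cv2.COLOR_BGR2HSV)
m=np.zeros((480,640),bool);m[147:205,300:360]=1
ce,s=cent((h[...,2]<75)&m);print('lid',ce,s,ray(c,*ce,172))
# top face edges: bright body
m=np.zeros((480,640),bool);m[140:260,285:375]=1
w=((h[...,1]<40)&(h[...,2]>170)&m).astype(np.uint8)
cs=max(cv2.findContours(w,0,2)[0],key=cv2.contourArea);b=cv2.minAreaRect(cs);print(b)
q=cv2.boxPoints(b);print([np.round(ray(c,*x,93),1) for x in q])
m=np.zeros((480,640),bool);m[215:262,290:335]=1
rd=((h[...,0]<8)|(h[...,0]>172))&(h[...,1]>120)&(h[...,2]>70)&m
n,l,s,ce=cv2.connectedComponentsWithStats(rd.astype(np.uint8))
for i in range(1,n):print('red',ce[i],s[i,4],ray(c,*ce[i],112))
a=cv2.resize(p[140:260,285:375],(600,800)[::1],interpolation=cv2.INTER_CUBIC)
a=cv2.resize(p[205:262,285:375],None,fx=6,fy=6,interpolation=cv2.INTER_CUBIC)
ps=cv2.imread('pics/side0.png');b=cv2.resize(ps[210:270,280:370],None,fx=6,fy=6,interpolation=cv2.INTER_CUBIC)[:240]
cv2.imwrite('pics/c.png',np.vstack([a,b]))
E
```

```text
top button [356.07368421 228.07368421] [351 223  11  11  95] [580.27694657 -89.19551634 107.        ]
side button [320.21126761 258.08450704] [313 253  15  12 142] [ 579.41283022 -102.77251663  107.        ]
lid [326.20330237 174.06707946] [300 147  55  57 969] [673.26601613 -27.46340226 172.        ]
((330.32830810546875, 198.48269653320312), (84.79983520507812, 70.40506744384766), 85.13549041748047)
[array([720.8,  43.7,  93. ]), array([736.4, -99.2,  93. ]), array([ 563.2, -116.2,   93. ]), array([547.8,  24. ,  93. ])]
red [321.         247.92857143] 14 [538.63881111 -20.68514096 112.        ]
red [305.9375 249.125 ] 16 [535.56559386   8.8591413  112.        ]
```

View pics/c.png

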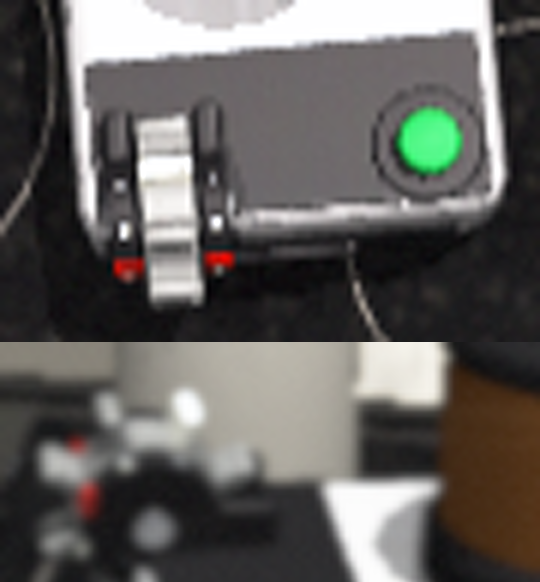

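Button, red bars and body outline agree: grinder yaw is about 6.4°, the axle is near (555,-4,100), and the white rib seems to be one click behind the top (0.785). I'll move over there.

Call:
apply_moves(steps="-2 -2 0 0 0 -1.5; -4.5 -4.5 0 0 0 -3; -7 -7 0 0 0 -4.5; -9.5 -9.5 0 0 0 -6; -12 -12 0 0 0 -7.5; -14.5 -14.5 0 0 0 -9; -17 -17 0 0 0 -10.5; -19.5 -19.5 0 0 0 -12; -22 -22 0 0 0 -13.5; -24 -24 0 0 0 -15", fingers=1)

```text
clock: 0.93
eef_pos: [380.3, 282.7, 211.1]
ee_rot: [[-0.991, 0.134, -0.0], [0.134, 0.991, -0.001], [0.0, -0.001, -1.0]]
ft_force: [0.9, 0.3, -0.5]
width: -0.001
finger_force: 0.0
```

Call:
apply_moves(steps="-1.7 -3.1 0 0 0 -1.5; -3.4 -6.2 0 0 0 -3; -5.1 -9.3 0 0 0 -4.5; -6.8 -12.4 0 0 0 -6; -8.5 -15.5 0 0 0 -7.5; -10.2 -18.6 0 0 0 -9; -11.9 -21.7 0 0 0 -10.5; -13.3 -24.8 0 0 0 -12; -14.9 -27.8 0 0 0 -14; -14.9 -27.8 0 0 0 -14")

```text
clock: 1.77
eef_pos: [491.2, -17.6, 211.5]
ee_rot: [[-0.995, -0.101, 0.001], [-0.101, 0.995, -0.003], [-0.001, -0.004, -1.0]]
ft_force: [-0.1, 0.3, -0.3]
width: -0.001
finger_force: 0.0
```

Run:
```python
from h import *
s=r.read_state();print(s['clock'],s['eef_pos'],s['ee_rot'],s['joint_pos'])
c=r.camera_params('wrist');p,d=r.snapshot('wrist');np.save('pics/w1.npy',d)
print(c['K'],np.round(c['world_from_camera'],3))
cv2.imwrite('pics/w1.png',p[:,:,::-1])
```

```text
1.7667 [491.169705   -17.62737339 211.45004419] [[-9.94873535e-01 -1.01118882e-01  1.27354712e-03]
 [-1.01122689e-01  9.94868148e-01 -3.40131897e-03]
 [-9.23073892e-04 -3.51266674e-03 -9.99993405e-01]] [-31.24116598  -2.14600205  29.56367044 106.01572002   1.29523507
  75.78739762  93.79228834]
[[352.2484549    0.         321.3393704 ]
 [  0.         352.2484549  245.23489955]
 [  0.           0.           1.        ]] [[-1.02000e-01  9.52000e-01  2.90000e-01  4.17218e+02]
 [ 9.95000e-01  9.80000e-02  2.70000e-02 -2.42910e+01]
 [-3.00000e-03  2.91000e-01 -9.57000e-01  3.73470e+02]
 [ 0.00000e+00  0.00000e+00  0.00000e+00  1.00000e+00]]
```

View pics/w1.png

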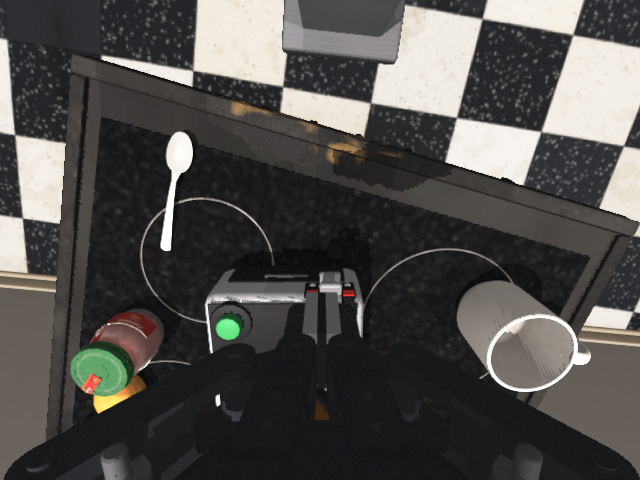

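The wrist view shows the button at (229,328), the two red bars at about (312,294) and (349,294) with a grey rib between them at (330,280), the spoon at (175,190) and the mug at (525,345). I'll measure the wheel and button here.

Run:
```python
from h import *
p=cv2.imread('pics/w1.png');c=r.camera_params('wrist');h=cv2.cvtColor(p,cv2.COLOR_BGR2HSV)
d=np.load('pics/w1.npy')
m=np.zeros((480,640),bool);m[305:345,205:255]=1
ce,s=cent((h[...,0]>40)&(h[...,0]<85)&(h[...,1]>120)&(h[...,2]>60)&m);B=ray(c,*ce,107);print('btn',ce,s,B)
m=np.zeros((480,640),bool);m[275:310,295:365]=1
rd=((h[...,0]<8)|(h[...,0]>172))&(h[...,1]>120)&(h[...,2]>50)&m
n,l,s,ce=cv2.connectedComponentsWithStats(rd.astype(np.uint8))
for i in range(1,n):print('red',ce[i],s[i],ray(c,*ce[i],108),d[int(ce[i][1]),int(ce[i][0])])
R=[ray(c,*ce[i],108) for i in range(1,n) if s[i,4]>8]
t=np.radians(6.4)
M=np.mean(R,0);v=(M-B)[:2];gx=np.array([np.cos(t),np.sin(t)]);gy=np.array([-gx[1],gx[0]])
print('bar-btn in grinder',v@gx,v@gy,'expect x -34.3')
# front edge of the deck line in wrist for yaw
cv2.imwrite('pics/c2.png',cv2.resize(p[255:345,200:370],None,fx=4.5,fy=4.5,interpolation=cv2.INTER_CUBIC))
```

```text
btn [228.58527132 326.58333333] [216 314  26  26 516] [576.87341472 -83.58628256 107.        ]
red [311.73913043 290.52173913] [306 290  12   2  23] [535.96829817 -16.52614193 108.        ] 292.66147
red [348.35714286 293.05952381] [342 290  13   7  84] [535.11525903  13.58106634 108.        ] 288.85443
bar-btn in grinder -31.92092257401346 86.20919861025614 expect x -34.3
```

View pics/c2.png

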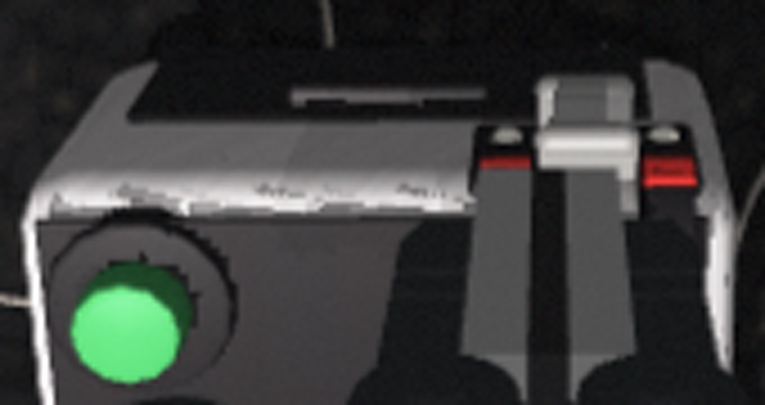

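Run:
```python
from bench import r
s=r.read_state();print(s['clock'],s['eef_pos'],s['ee_rot'][:,0],s['qvel'],s['ft_force'])
```

```text
1.8167 [490.38062505 -13.78827389 211.18096876] [-9.94699587e-01 -1.02823682e-01  1.48000528e-04] [-2.0745293  -0.49258716 -4.57079444  0.99539581 -2.00620433  0.6212362
 -2.25601449] [ 0.42827855  0.95322183 -0.55629059]
```

Call:
apply_moves(steps="-0.5 0 1 0 0 0; -1 0 2 0 0 0; -1.5 0 3 0 0 0; -2 -0.1 4 0 0 0; -2.5 -0.1 5 0 0 0; -2.8 -0.1 5.8 0 0 0; -2.8 -0.1 6.4 0 0 0; -2.8 -0.1 6.8 0 0 0; -2.8 -0.1 7.1 0 0 0; -2.8 -0.1 7.1 0 0 0")

```text
clock: 2.65
eef_pos: [517.6, -7.6, 139.8]
ee_rot: [[-0.994, -0.11, -0.001], [-0.11, 0.994, -0.0], [0.001, 0.0, -1.0]]
ft_force: [-0.8, 0.4, 0.4]
width: 0.001
finger_force: 0.0
```

Run:
```python
from h import *
p,d=r.snapshot('side');p2,d=r.snapshot('wrist')
s=r.read_state();print(s['clock'],s['eef_pos'],s['ft_force'])
a=cv2.resize(p[180:280,255:345],None,fx=6,fy=6,interpolation=cv2.INTER_CUBIC)[:,:540]
b=cv2.resize(p2[250:370,270:380],None,fx=2.4,fy=5,interpolation=cv2.INTER_CUBIC)
cv2.imwrite('pics/c3.png',np.hstack([a,cv2.resize(p2[240:360,290:370],(260,390)).repeat(1,0) if 0 else cv2.copyMakeBorder(cv2.resize(p2[240:360,290:370],(260,390)),0,210,0,0,0)])[:,:,::-1])
```

```text
2.75 [518.14475968  -7.58502695 140.66824042] [ 0.37323713 -0.0908075  -0.29790995]
```

View pics/c3.png

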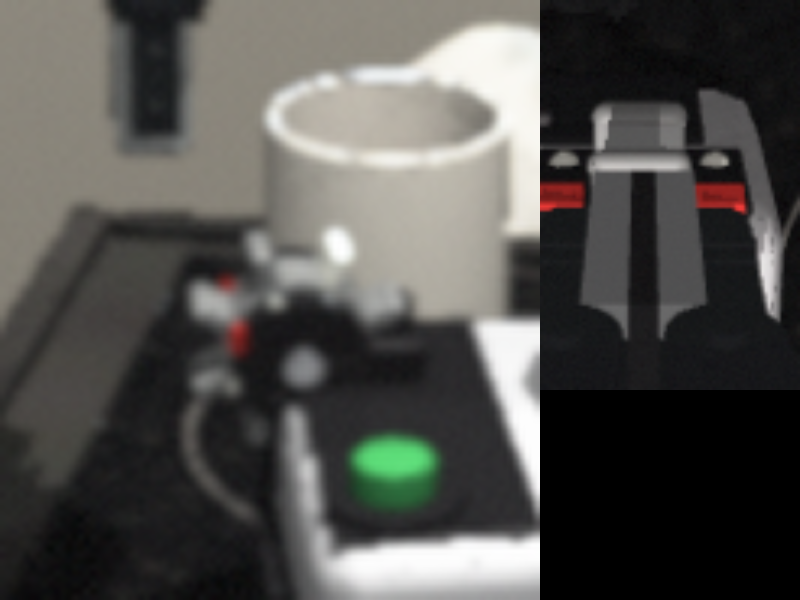

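The side crop shows the fingertip at (155,150), well above and left of the front rib (210,300). The wrist crop shows it centred on the wheel. I'll check that against a projection.

Run:
```python
from h import *
c=r.camera_params('side')
for P in([518,-7.6,129],[529,-6.5,129],[507,-8,129],[518,-7.6,140],[518,-7.6,155],[536.5,-5.5,108],[554.7,-3.5,100],[544.8,-4.6,130],[528.4,-6.4,112],[528.4,-6.4,115],[579.7,-88.5,107]):
    print(P,np.round((proj(c,np.array(P,float))-[255,180])*6))
```

```text
[518, -7.6, 129] [162. 240.]
[529, -6.5, 129] [202. 238.]
[507, -8, 129] [122. 240.]
[518, -7.6, 140] [161. 203.]
[518, -7.6, 155] [160. 152.]
[536.5, -5.5, 108] [230. 305.]
[554.7, -3.5, 100] [295. 328.]
[544.8, -4.6, 130] [259. 232.]
[528.4, -6.4, 112] [201. 294.]
[528.4, -6.4, 115] [201. 284.]
[579.7, -88.5, 107] [391. 443.]
```

Run:
```python
from h import *
c=r.camera_params('side')
for z in(200,213,225,235): print(z,proj(c,np.array([250.4,599,z])))
p,d=r.snapshot('side');T=c['world_from_camera']
for v in(195,200,203,205,206,207,208,210,214,218):
    u=281;z=d[v,u];q=T[:3,:3]@(np.linalg.inv(c['K'])@[u,v,1]*z)+T[:3,3];print(v,p[v,u],np.round(q))
print(d[200,270:292])
s=r.read_state();print(s['eef_pos'],s['width'])
```

```text
200 [188.13970654 102.57327878]
213 [187.67668244  97.52567871]
225 [187.24609461  92.83167869]
235 [186.88491433  88.89431653]
195 [29 31 33] [518. -20. 178.]
200 [26 29 31] [518. -20. 169.]
203 [93 94 92] [517. -12. 161.]
205 [129 125 118] [ 428. 1746. -547.]
206 [135 131 120] [ 429. 1729. -546.]
207 [138 133 123] [ 429. 1736. -554.]
208 [137 132 121] [ 429. 1732. -558.]
210 [137 132 123] [ 429. 1729. -568.]
214 [119 115 106] [ 428. 1739. -594.]
218 [40 39 39] [500. 306.  -2.]
[2744.492   2768.1702  2748.6245  2746.6082   881.4257   882.7582
  883.6549   874.24927  876.73615  877.3619   874.69275  876.91565
  875.1632   875.4107   877.8705   875.0898   882.9069   884.9041
 2775.945   2757.5889  2761.354   2761.7803 ]
[518.29800926  -7.57380471 140.86266739] 0.002106212249670511
```

Run:
```python
from h import *
c=r.camera_params('wrist');p,d=r.snapshot('wrist');T=c['world_from_camera'];s=r.read_state();E=s['eef_pos'];R=s['ee_rot']
for u in(313,334,):
  for v in range(284,330,4):
    z=d[v,u];q=T[:3,:3]@(np.linalg.inv(c['K'])@[u,v,1]*z)+T[:3,3];print(u,v,p[v,u],round(float(z)),np.round(q),np.round(R.T@(q-E)))
```

```text
313 284 [81 81 81] 226 [534. -11.  94.] [-15.  -5.  47.]
313 288 [162 159 157] 207 [529. -11. 113.] [-10.  -4.  28.]
313 292 [135 132 133] 206 [531. -11. 114.] [-12.  -4.  27.]
313 296 [81 81 81] 146 [507. -12. 169.] [ 11.  -3. -28.]
313 300 [81 80 81] 0 [444. -15. 303.] [  74.    0. -162.]
313 304 [81 80 81] 140 [508. -12. 175.] [ 11.  -3. -35.]
313 308 [81 80 81] 137 [508. -12. 179.] [ 11.  -3. -38.]
313 312 [82 82 83] 134 [508. -12. 182.] [ 11.  -3. -42.]
313 316 [82 81 82] 129 [507. -12. 187.] [ 12.  -3. -46.]
313 320 [81 80 81] 128 [508. -11. 188.] [ 11.  -3. -47.]
313 324 [81 80 81] 0 [444. -15. 303.] [  74.    0. -162.]
313 328 [81 80 81] 122 [507. -11. 194.] [ 11.  -2. -53.]
334 284 [79 78 78] 226 [533.   3.  94.] [-15.   9.  47.]
334 288 [130 128 128] 205 [527.   1. 114.] [-9.  8. 27.]
334 292 [113 112 111] 205 [529.   2. 115.] [-11.   8.  26.]
334 296 [80 80 82] 147 [507.  -3. 168.] [ 11.   6. -28.]
334 300 [80 79 80] 144 [507.  -3. 172.] [ 11.   6. -31.]
334 304 [82 82 83] 141 [507.  -3. 175.] [ 11.   5. -34.]
334 308 [79 79 80] 137 [507.  -3. 179.] [ 11.   5. -38.]
334 312 [81 81 82] 133 [507.  -4. 183.] [ 11.   5. -42.]
334 316 [81 80 82] 130 [507.  -4. 186.] [ 11.   5. -45.]
334 320 [81 81 82] 128 [507.  -4. 188.] [ 11.   5. -47.]
334 324 [81 81 81] 125 [507.  -4. 191.] [ 11.   5. -50.]
334 328 [81 80 81] 122 [507.  -4. 194.] [ 11.   5. -53.]
```

Both cameras put the visible fingertip about 20 mm higher than the nominal figure, so I'll descend in small steps and watch the force.

Call:
apply_moves(steps="0 0 0.2 0 0 0; 0 0 0.4 0 0 0; 0 0 0.6 0 0 0; 0 0 0.8 0 0 0; 0 0 1 0 0 0; 0 0 1.2 0 0 0; 0 0 1.4 0 0 0; 0 0 1.6 0 0 0; 0 0 1.8 0 0 0; 0 0 1.8 0 0 0")

```text
clock: 3.68
eef_pos: [517.7, -7.6, 121.8]
ee_rot: [[-0.994, -0.11, -0.001], [-0.11, 0.994, -0.0], [0.001, -0.0, -1.0]]
ft_force: [-1.2, -0.6, -0.5]
width: -0.003
finger_force: 0.0
```

Call:
apply_moves(steps="0 0 0.2 0 0 0; 0 0 0.4 0 0 0; 0 0 0.6 0 0 0; 0 0 0.8 0 0 0; 0 0 1 0 0 0; 0 0 1.2 0 0 0; 0 0 1.4 0 0 0; 0 0 1.4 0 0 0; 0 0 1.4 0 0 0; 0 0 1.4 0 0 0")

```text
clock: 4.52
eef_pos: [518.1, -7.6, 108.4]
ee_rot: [[-0.994, -0.11, 0.0], [-0.11, 0.994, 0.0], [-0.0, 0.0, -1.0]]
ft_force: [-1.1, 0.2, -0.5]
width: 0.002
finger_force: 0.0
```

Run:
```python
from h import *
p,d=r.snapshot('side')
s=r.read_state();print(s['clock'],s['eef_pos'],s['ft_force'])
c=r.camera_params('side');T=c['world_from_camera']
u=280
for v in range(206,236,3):
    z=d[v,u];q=T[:3,:3]@(np.linalg.inv(c['K'])@[u,v,1]*z)+T[:3,3];print(v,p[v,u],np.round(q))
cv2.imwrite('pics/c4.png',cv2.resize(p[190:280,260:340],None,fx=6,fy=6,interpolation=cv2.INTER_CUBIC)[:,:,::-1])
```

```text
4.5667 [518.14028048  -7.55120909 108.44210432] [-1.93619071 -0.81083202 -0.50079509]
206 [30 33 34] [516. -16. 157.]
209 [25 26 27] [516. -22. 155.]
212 [25 28 29] [516. -19. 148.]
215 [39 40 41] [516. -20. 143.]
218 [27 29 30] [515. -20. 138.]
221 [85 86 85] [515. -16. 131.]
224 [76 75 72] [499. 279.  -5.]
227 [69 69 64] [500. 265.  -6.]
230 [69 66 64] [501. 248.  -6.]
233 [50 48 48] [502. 224.  -2.]
```

View pics/c4.png

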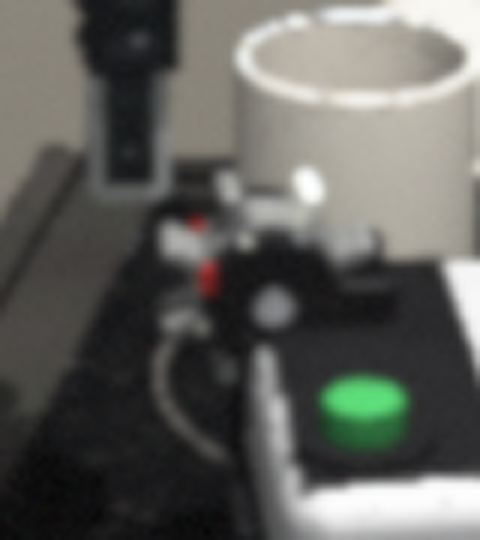

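The side crop shows the fingertip bottom at (130,197). It overlaps the front rib (180,240) by about 2 mm and is about 7 mm above it. The white rib at (308,185) is at the 0.785 click. I'll move 1 mm inward and go down.

Call:
apply_moves(steps="-0.1 0 0.1 0 0 0; -0.1 0 0.2 0 0 0; -0.1 0 0.3 0 0 0; -0.1 0 0.4 0 0 0; -0.1 0 0.5 0 0 0; -0.1 0 0.6 0 0 0; -0.1 0 0.7 0 0 0; -0.1 0 0.8 0 0 0; -0.1 0 0.8 0 0 0; -0.1 0 0.8 0 0 0")

```text
clock: 5.4
eef_pos: [519.0, -7.4, 100.3]
ee_rot: [[-0.994, -0.11, -0.0], [-0.11, 0.994, 0.0], [0.0, 0.0, -1.0]]
ft_force: [-0.7, 0.1, -0.6]
width: 0.003
finger_force: 0.0
```

Call:
apply_moves(steps="0 0 0.1 0 0 0; 0 0 0.2 0 0 0; 0 0 0.3 0 0 0; 0 0 0.4 0 0 0; 0 0 0.5 0 0 0; 0 0 0.5 0 0 0; 0 0 0.5 0 0 0; 0 0 0.5 0 0 0; 0 0 0.5 0 0 0; 0 0 0.5 0 0 0")

```text
clock: 6.23
eef_pos: [519.1, -7.4, 95.4]
ee_rot: [[-0.994, -0.11, 0.0], [-0.11, 0.994, 0.0], [-0.0, 0.0, -1.0]]
ft_force: [-0.1, -0.1, -0.8]
width: -0.001
finger_force: 0.0
```

Call:
apply_moves(steps="0 0 0.1 0 0 0; 0 0 0.2 0 0 0; 0 0 0.3 0 0 0; 0 0 0.4 0 0 0; 0 0 0.5 0 0 0; 0 0 0.6 0 0 0; 0 0 0.6 0 0 0; 0 0 0.6 0 0 0; 0 0 0.6 0 0 0; 0 0 0.6 0 0 0")

```text
clock: 7.07
eef_pos: [517.4, -7.6, 88.8]
ee_rot: [[-0.994, -0.11, -0.003], [-0.11, 0.994, -0.0], [0.003, 0.0, -1.0]]
ft_force: [-4.9, -0.8, 3.3]
width: -0.001
finger_force: 3.1
```

Run:
```python
from h import *
p,d=r.snapshot('side')
s=r.read_state();print(s['clock'],s['eef_pos'],s['ft_force'],s['wrist_torque'])
cv2.imwrite('pics/c5.png',cv2.resize(p[190:280,260:340],None,fx=6,fy=6,interpolation=cv2.INTER_CUBIC)[:,:,::-1])
```

```text
7.1167 [517.44155949  -7.59401685  88.78357891] [-5.14786355 -0.46684264  3.24962726] [-0.04938981  1.135483   -0.01420016]
```

View pics/c5.png

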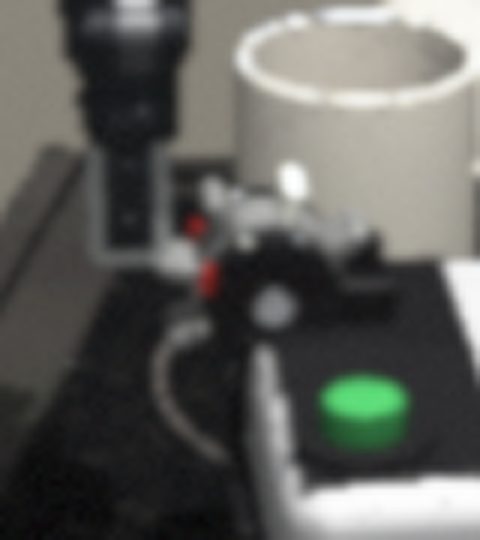

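The finger's corner only grazes the rib end (rib at (180,257), finger edge at 168), so it needs to be about 2 mm further in. I'll back off, lift, shift inward and press again.

Call:
apply_moves(steps="0.4 0 0 0 0 0; 1 0 0 0 0 0; 1.2 0 -0.6 0 0 0; 1.2 0 -1.2 0 0 0; 0.6 0 -1.8 0 0 0; 0.1 0 -1.8 0 0 0; -0.22 0 -1.8 0 0 0; -0.22 0 -1.8 0 0 0; -0.22 0 -1.6 0 0 0; -0.22 0 -1.4 0 0 0")

```text
clock: 7.95
eef_pos: [521.1, -7.3, 102.8]
ee_rot: [[-0.994, -0.11, -0.001], [-0.11, 0.994, -0.0], [0.001, -0.0, -1.0]]
ft_force: [-0.5, 0.3, -0.9]
width: 0.003
finger_force: 0.0
```

Call:
apply_moves(steps="0 0 0.2 0 0 0; 0 0 0.4 0 0 0; 0 0 0.6 0 0 0; 0 0 0.8 0 0 0; 0 0 1 0 0 0; 0 0 1.2 0 0 0; 0 0 1.4 0 0 0; 0 0 1.5 0 0 0; 0 0 1.6 0 0 0; 0 0 1.6 0 0 0")

```text
clock: 8.78
eef_pos: [520.1, -7.4, 86.7]
ee_rot: [[-0.994, -0.11, -0.002], [-0.11, 0.994, -0.0], [0.002, 0.0, -1.0]]
ft_force: [0.4, 0.8, 0.3]
width: -0.002
finger_force: 0.2
```

Run:
```python
from h import *
p,d=r.snapshot('side')
s=r.read_state();print(s['clock'],s['eef_pos'],s['ft_force'],s['wrist_torque'])
cv2.imwrite('pics/c6.png',cv2.resize(p[190:280,260:340],None,fx=6,fy=6,interpolation=cv2.INTER_CUBIC)[:,:,::-1])
h=cv2.cvtColor(p,cv2.COLOR_RGB2HSV);w=(h[...,1]<25)&(h[...,2]>225);w[:, :285]=0;w[:,:]&=False
g=p.min(2).astype(int);sub=g[212:240,290:318];i=np.unravel_index(sub.argmax(),sub.shape);print('white peak crop',(i[1]+30)*6,(i[0]+22)*6,sub.max())
```

```text
8.8333 [521.01571873  -7.26835036  87.06612877] [-0.2760671   0.34214566  0.99116394] [-0.06120963  0.10648706 -0.01916645]
white peak crop 276 174 252
```

Call:
apply_moves(steps="0.3 0 0 0 0 0; 0.6 0 0 0 0 0; 1 0 0 0 0 0; 1.4 0 0 0 0 0; 1.6 0 0 0 0 0; 1.6 0 -0.6 0 0 0; 1.6 0 -1.2 0 0 0; 1.6 0 -1.8 0 0 0; 1.6 0 -2.4 0 0 0; 1.6 0 -2.4 0 0 0")

```text
clock: 9.67
eef_pos: [506.7, -8.9, 113.1]
ee_rot: [[-0.994, -0.11, 0.003], [-0.11, 0.994, 0.001], [-0.003, 0.0, -1.0]]
ft_force: [0.1, 1.0, -0.4]
width: 0.002
finger_force: 0.0
```

Run:
```python
from h import *
p,d=r.snapshot('side')
s=r.read_state();print(s['clock'],s['eef_pos'],s['ft_force'])
cv2.imwrite('pics/c7.png',cv2.resize(p[190:280,260:340],None,fx=6,fy=6,interpolation=cv2.INTER_CUBIC)[:,:,::-1])
g=p.min(2).astype(int);sub=g[212:240,286:318];i=np.unravel_index(sub.argmax(),sub.shape);print('white peak crop',(i[1]+26)*6,(i[0]+22)*6,sub.max())
```

```text
9.7167 [506.2119747   -8.82964644 112.42504778] [ 0.53549486 -0.74528575  0.16506341]
white peak crop 306 180 252
```

View pics/c7.png

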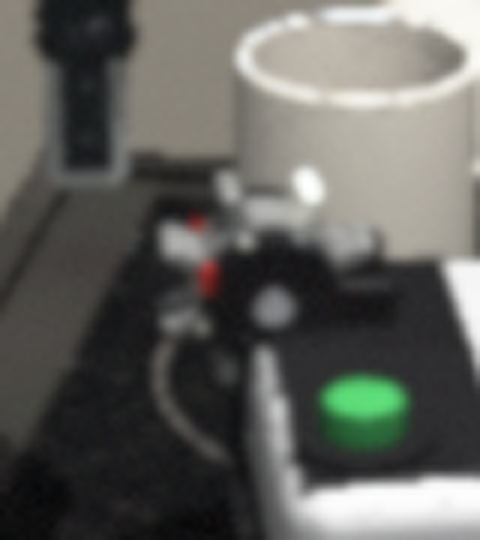

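The wheel fell back: the white rib is at (308,183) again. I'll press about 4 mm deeper.

Call:
apply_moves(steps="-0.5 0 0 0 0 0; -1 0 0 0 0 0; -1.6 0 0 0 0 0; -1.6 0 0.5 0 0 0; -1.6 0 1 0 0 0; -1.6 0 1.4 0 0 0; -1.6 0 1.8 0 0 0; -1.6 0 2.2 0 0 0; -1.6 0 2.6 0 0 0; -1.6 0 2.8 0 0 0")

```text
clock: 10.55
eef_pos: [520.4, -7.3, 82.3]
ee_rot: [[-0.994, -0.11, -0.001], [-0.11, 0.994, -0.0], [0.001, 0.0, -1.0]]
ft_force: [-0.7, -0.5, 0.7]
width: -0.002
finger_force: 0.0
```

```bash
cat > look.py <<'E'
from h import *
p,d=r.snapshot('side')
s=r.read_state();print(s['clock'],s['eef_pos'],s['ft_force'])
cv2.imwrite('pics/l%d.png'%(s['clock']*100),cv2.resize(p[190:280,260:340],None,fx=6,fy=6,interpolation=cv2.INTER_CUBIC)[:,:,::-1])
g=p.min(2).astype(int);sub=g[212:245,284:318];i=np.unravel_index(sub.argmax(),sub.shape);print('white peak crop',(i[1]+24)*6,(i[0]+22)*6,sub.max())
E
python3 look.py
```

```text
10.6 [520.39527907  -7.29472964  82.29112892] [-2.02770008  0.0808614  -0.86968791]
white peak crop 258 180 252
```

White is now past half-way (258), so I'll draw off forwards.

Call:
apply_moves(steps="0.3 0 0 0 0 0; 0.6 0 0 0 0 0; 1 0 0 0 0 0; 1.4 0 0 0 0 0; 1.6 0 0 0 0 0; 1.6 0 -0.6 0 0 0; 1.6 0 -1.2 0 0 0; 1.6 0 -1.8 0 0 0; 1.6 0 -2.4 0 0 0; 1.6 0 -2.8 0 0 0")

```text
clock: 11.43
eef_pos: [506.1, -8.9, 112.6]
ee_rot: [[-0.994, -0.11, 0.002], [-0.11, 0.994, 0.0], [-0.002, 0.0, -1.0]]
ft_force: [0.8, 0.2, -0.3]
width: -0.001
finger_force: 0.0
```

```bash
python3 look.py
```

```text
11.4833 [506.45623871  -8.87592978 113.1139688 ] [-0.62555653  0.16837439  0.95529757]
white peak crop 228 186 251
```

One click was made: white is now at the 1.571 position. I'll repeat the same press.

Call:
apply_moves(steps="-0.5 0 0 0 0 0; -1 0 0 0 0 0; -1.6 0 0 0 0 0; -1.6 0 0.5 0 0 0; -1.6 0 1 0 0 0; -1.6 0 1.4 0 0 0; -1.6 0 1.8 0 0 0; -1.6 0 2.2 0 0 0; -1.6 0 2.6 0 0 0; -1.6 0 2.8 0 0 0")

```text
clock: 12.32
eef_pos: [520.3, -7.3, 82.3]
ee_rot: [[-0.994, -0.11, -0.002], [-0.11, 0.994, -0.0], [0.002, 0.0, -1.0]]
ft_force: [0.1, -0.2, 0.4]
width: 0.005
finger_force: 0.6
```

Call:
apply_moves(steps="0.3 0 0 0 0 0; 0.6 0 0 0 0 0; 1 0 0 0 0 0; 1.4 0 0 0 0 0; 1.6 0 0 0 0 0; 1.6 0 -0.6 0 0 0; 1.6 0 -1.2 0 0 0; 1.6 0 -1.8 0 0 0; 1.6 0 -2.4 0 0 0; 1.6 0 -2.8 0 0 0")

```text
clock: 13.15
eef_pos: [506.1, -8.9, 112.7]
ee_rot: [[-0.994, -0.11, 0.002], [-0.11, 0.994, 0.0], [-0.002, 0.0, -1.0]]
ft_force: [0.8, -0.0, 0.0]
width: -0.0
finger_force: 0.0
```

```bash
python3 look.py; ls pics
```

```text
13.2 [506.44466932  -8.87085908 113.11865686] [-0.35748465 -0.38586036  1.04620059]
white peak crop 174 240 254
c.png
c2.png
c3.png
c4.png
c5.png
c6.png
c7.png
l1060.png
l1148.png
l1320.png
side0.npy
side0.png
top0.npy
top0.png
w1.npy
w1.png
```

White is at (174,240), on the red bar, and nothing is touching. Now to the button.

Call:
apply_moves(steps="0 0 -1.5 0 0 0; 0 0 -3 0 0 0; 0 -0.5 -4.5 0 0 0; -1 -2 -5 0 0 0; -2.2 -3.5 -5 0 0 0; -3.4 -5 -5 0 0 0; -4.6 -6.5 -5 0 0 0; -5.6 -7.8 -5 0 0 0; -6.3 -8.7 -5 0 0 0; -6.3 -8.7 -5 0 0 0")

```text
clock: 14.03
eef_pos: [578.4, -90.8, 161.2]
ee_rot: [[-0.994, -0.108, 0.0], [-0.108, 0.994, -0.002], [-0.0, -0.002, -1.0]]
ft_force: [-0.1, 0.4, 0.5]
width: 0.003
finger_force: 0.0
```

Call:
apply_moves(steps="0 0 0.6 0 0 0; 0 0 1.4 0 0 0; 0 0 2.2 0 0 0; 0 0 3 0 0 0; 0 0 3.6 0 0 0; 0 0 4.2 0 0 0; 0 0 4.7 0 0 0; 0 0 5 0 0 0; 0 0 5 0 0 0; 0 0 5 0 0 0")

```text
clock: 14.87
eef_pos: [577.6, -88.5, 111.3]
ee_rot: [[-0.994, -0.11, 0.0], [-0.11, 0.994, -0.0], [-0.0, -0.0, -1.0]]
ft_force: [-0.2, -0.0, -0.7]
width: -0.004
finger_force: 0.0
```

Run:
```python
from h import *
p,d=r.snapshot('side');s=r.read_state();print(s['clock'],s['eef_pos'],s['ft_force'])
cv2.imwrite('pics/b.png',cv2.resize(p[170:290,255:375],None,fx=5,fy=5,interpolation=cv2.INTER_CUBIC)[:,:,::-1])
```

```text
14.9167 [577.7481946  -88.55054281 111.58895831] [-0.11731171  0.41500169 -0.19317899]
```

View pics/b.png

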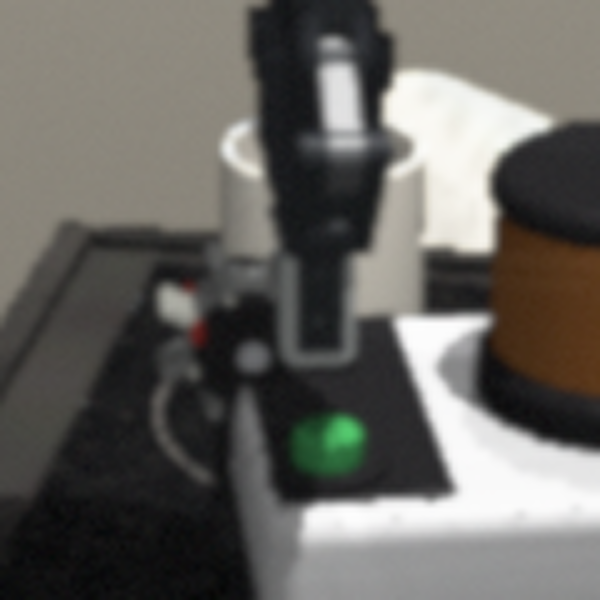

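The white rib sits at the red bar (175,300). The fingertip (318,365) is over the button (328,430) with roughly a 20 mm gap. Pressing down.

Call:
apply_moves(steps="0 0 0.4 0 0 0; 0 0 0.8 0 0 0; 0 0 1.2 0 0 0; 0 0 1.5 0 0 0; 0 0 1.8 0 0 0; 0 0 2 0 0 0; 0 0 2.2 0 0 0; 0 0 2.3 0 0 0; 0 0 2.3 0 0 0; 0 0 2.3 0 0 0")

```text
clock: 15.75
eef_pos: [577.6, -88.5, 88.3]
ee_rot: [[-0.994, -0.11, 0.0], [-0.11, 0.994, 0.0], [-0.0, 0.0, -1.0]]
ft_force: [0.5, -0.0, 0.7]
width: 0.003
finger_force: 0.0
```

Call:
apply_moves(steps="0 0 0.1 0 0 0; 0 0 0.2 0 0 0; 0 0 0.3 0 0 0; 0 0 0.4 0 0 0; 0 0 0.5 0 0 0; 0 0 0.5 0 0 0; 0 0 0.5 0 0 0; 0 0 0.5 0 0 0; 0 0 0.5 0 0 0; 0 0 0.5 0 0 0")

```text
clock: 16.58
eef_pos: [577.7, -88.5, 83.5]
ee_rot: [[-0.994, -0.11, 0.001], [-0.11, 0.994, 0.0], [-0.001, -0.0, -1.0]]
ft_force: [-0.3, -0.3, 2.9]
width: -0.003
finger_force: 1.3
```

Call:
apply_moves(steps="0 0 0.1 0 0 0; 0 0 0.2 0 0 0; 0 0 0.3 0 0 0; 0 0 0.4 0 0 0; 0 0 0.5 0 0 0; 0 0 0.5 0 0 0; 0 0 0.5 0 0 0; 0 0 0.5 0 0 0; 0 0 0.5 0 0 0; 0 0 0.5 0 0 0")

```text
clock: 17.42
eef_pos: [577.8, -88.5, 80.8]
ee_rot: [[-0.994, -0.11, 0.001], [-0.11, 0.994, 0.001], [-0.001, 0.001, -1.0]]
ft_force: [-5.9, 1.0, 18.8]
width: -0.001
finger_force: 8.8
```

The button has bottomed out: 18.8 N, and the arm has stopped short of its target. Lifting off.

Call:
apply_moves(steps="0 0 -0.3 0 0 0; 0 0 -0.8 0 0 0; 0 0 -1.6 0 0 0; 0 0 -2.6 0 0 0; 0 0 -4 0 0 0; 0 0 -5.5 0 0 0; 0 0 -7 0 0 0; 0 0 -8.5 0 0 0; 0 0 -9.5 0 0 0; 0 0 -9.5 0 0 0")

```text
clock: 18.25
eef_pos: [578.7, -88.8, 175.8]
ee_rot: [[-0.994, -0.11, 0.004], [-0.11, 0.994, 0.0], [-0.004, -0.0, -1.0]]
ft_force: [0.5, -0.5, -0.5]
width: 0.002
finger_force: 0.0
```

```bash
python3 look.py
python3 - <<'E'
from h import *
p,d=r.snapshot('side');c=r.camera_params('side')
h=cv2.cvtColor(p,cv2.COLOR_RGB2HSV);m=np.zeros((480,640),bool);m[245:270,305:335]=1
print(cent((h[...,0]>40)&(h[...,0]<85)&(h[...,1]>120)&(h[...,2]>60)&m))
E
```

```text
18.3 [578.045991   -88.53696728 174.29985087] [ 0.65816956 -0.19259241  0.21069812]
white peak crop 342 132 168
(array([320.23943662, 258.02816901]), array([313, 253,  15,  12, 142], dtype=int32))
```

The button is up and the grinder hasn't moved, but the gripper's shadow may be dimming the rib. I'll move clear and re-check.

Call:
apply_moves(steps="1 -1 0 0 0 0; 2 -2.5 0 0 0 0; 3 -4 -1 0 0 0; 4 -6 -2 0 0 0; 5 -8 -2 0 0 0; 6 -10 -2 0 0 0; 7 -12 -2 0 0 0; 7 -14 -2 0 0 0; 7 -15 -2 0 0 0; 7 -15 -2 0 0 0")

```text
clock: 19.18
eef_pos: [523.0, -249.0, 193.5]
ee_rot: [[-0.994, -0.105, -0.0], [-0.105, 0.994, -0.002], [0.001, -0.001, -1.0]]
ft_force: [-1.0, -0.2, 0.7]
width: 0.001
finger_force: 0.0
```

```bash
python3 look.py
python3 - <<'E'
from h import *
a=cv2.imread('pics/l1320.png');import glob
b=cv2.imread(sorted(glob.glob('pics/l*.png'))[-1])
for y,x in((240,174),(186,228),(183,308),(240,350)):
    print((x,y),a[y-8:y+8,x-8:x+8].mean((0,1)).round(),b[y-8:y+8,x-8:x+8].mean((0,1)).round())
E
```

```text
19.2333 [ 523.62340264 -246.65133798  193.31883616] [ 0.0019559   0.79955768 -0.90878437]
white peak crop 174 234 254
(174, 240) [254. 254. 253.] [255. 254. 254.]
(228, 186) [151. 154. 153.] [167. 169. 168.]
(308, 183) [158. 161. 161.] [170. 174. 173.]
(350, 240) [161. 164. 163.] [179. 182. 181.]
```

White is at the red bar, the button is up, and the arm is clear.

```bash
python3 -c "
from bench import r
print(r.close_job())"
```

```text
the job is handed in; nothing more can be done
None
```

I turned the wheel two clicks so the white rib rests at the red bar, then pressed the green button fully down and let it come up; the cameras showed the grinder still in its place, nothing else was touched, and the job is handed in (no verdict was returned).

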